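# Switch off the egg cooker and hold out the eggs to drain

## Task

The eggs are done: switch the egg cooker off by turning its timer knob anticlockwise, all the way back to its zero stop, and only then lift the rack with its three eggs out of the cooker by the grip on its central rod. Hold the rack level over the middle of the white plate, with its feet about 10 cm above the plate, so that it drains and a colleague can take the eggs from it; lose no egg and leave the plate and the other things where they stand. Finish while still holding the rack there: do not put it down.

Things in the scene. Friction and masses are not known exactly. Their poses are not given: they have to be found in the camera images.
- egg_cooker: white electric egg cooker, fixed. Round bowl 152 mm across, rim 58 mm above the table, inner radius 67 mm, flat floor at 36 mm; on one side a control ledge (reaching 177 mm from the bowl's axis, 92 mm wide, top at 50 mm). Origin: on the table under the bowl's axis; z up; the ledge lies along -x, the knob's axis at x = -132 mm, y = 0
- timer_knob (a joint): angle of the cooker's timer knob, rad: 0 at the zero stop (off), grows as it turns clockwise seen from above, up to 4.5; starts between 0.8 and 1.4. Vertical axis, even friction (0.04 N m), no spring: stays where it is left. Hard stop at 0
- timer_knob_grip (a point): point on the knob's axis, 69 mm above the table. Black knob: round skirt (41 mm across, top 55 mm above the table) with an upright bar to grip across, 38 mm long, 12 mm thick, from 55 to 73 mm above the table. Axes turn with the knob: x along the bar to the end with the white pointer line, y across it, z up. At zero the pointer points to the bowl's axis
- egg_rack: steel egg rack standing in the cooker's bowl, at any turn; about 160 g, lifts straight up. Round plate 123 mm across on three short feet, three wire cups with an egg each (egg tops 68 mm above the feet), central rod with a black grip. Origin: on the rod's axis at the underside of the feet; z up along the rod. In the cooker the feet stand on the bowl's floor
- rack_grip (a point): point in the rack's grip, 94 mm above the feet. The grip is a flat upright paddle: 34 mm wide along the rack's x, 12 mm thick along its y, from 74 to 108 mm above the feet. x, y, z as the rack's
- egg_a: brown hen's egg, 57 mm tall, 44 mm thick, 58 g, standing loose with its pointed end down in a cup of the rack. Origin: its lowest point; z towards the blunt end
- egg_b: a second such egg
- egg_c: a third such egg
- cup_a (a point): floor of the rack's cup that holds egg_a, 37 mm from the rod along the rack's +y, 10.5 mm above the feet; the cup's wall is 16 mm high, some 2 mm clear of the egg
- cup_b (a point): floor of the cup that holds egg_b, at x = -32 mm, y = -18.5 mm from the rod
- cup_c (a point): floor of the cup that holds egg_c, at x = +32 mm, y = -18.5 mm from the rod
- plate: white dessert plate, 170 mm across, 16 mm high at its edge, loose on the table. Origin: centre of its underside, z up
- coffee_maker: white drip coffee maker, fixed furniture at the back of the table, 288 mm high, 176 mm wide across y and 245 mm deep along x, not needed: keep the arm and gripper clear of it when passing in front. Origin: centre of its underside
- cooker_lid: the cooker's clear domed lid with a black knob, 146 mm across, 90 mm high, set aside on the table, not needed. Origin: centre of its underside
- salt_shaker: glass shaker, 44 mm across, 90 mm high, not needed. Origin: centre of its underside
- pepper_shaker: a second such shaker, not needed
- mug_white: white mug, 86 mm across, 107 mm high, with a handle, not needed. Origin: at its underside
Mind the look-alikes: they are no part of the job. What is shaped like the egg_a but green or red is not meant.

How it is judged:
By the outcome, as a careful person would: the job done as asked, in the order asked, and still so for the second after the job is handed in, while the arm keeps its last pose, push and grip.
It also fails if it takes over 58 s, if anything falls off the work surface, if the arm or the gripper's body presses on something with over 40 N, if the wrist force passes 120 N, or if a joint passes its speed limit or range.

## Robot

A 6-joint arm with a two-finger parallel gripper is mounted at the origin on a cart in front of the work surface, level with it; the furniture and walls round the work are solid. World frame = base frame: x ahead of the robot, y to its left, z up, the work surface at z = 0. Lengths are in m, angles in rad, forces in N, time in s.
With the tool pointing down it reaches from about 0.4 to 0.825 m from the base axis. Payload 7 kg.
Tool frame: the origin (TCP) lies between the finger pads, 19 mm behind the fingertips; this is the grasp point; z points along the fingers, y is the line along which they close (so a half turn about z gives the same grasp; the last joint's range is limited). The gripper opens to 88 mm and grips with 3 to 60 N. Pads are 19 mm wide; open, the fingers measure 130 mm over their backs; the gripper's body (78 mm by 193 mm) begins 47 mm behind the grasp point.
Start: joints at [-1.015, 0.359, 0.012, 0, -1.224, -0.288], TCP at [0.179, -0.651, 0.245] pointing down, gripper open.
Joint ranges: [-3.07, 3.07], [-1.43, 2.12], [-1.02, 1.25], [-3.03, 1.67], [-3.05, -0], [-3.03, 3.03]. Speed limits (rad/s): [2.39, 2.39, 3.01, 3.14, 3.14, 3.14].

## Interface

Orientations are given as [roll, pitch, yaw] about the fixed x, y, z axes, in that order (R = Rz(yaw) Ry(pitch) Rx(roll)).
In Python, from station import arm, imaging, models gives the robot as it stands.
- The arm moves only by the tool play_rows, never from a script. Its arguments are lists of equal length, an entry for each row: "travel": the shift along the tool's x, y, z in units of 25 mm (1.0 is 25 mm), a list of three; "twist": the turn about the tool's z in units of 0.15 rad (1.0 is 0.15 rad). A call has 1 to 8 rows; each row shifts and turns the commanded pose from where the row before left it, along the tool's axes as they then stand; what a row does not reach is not made up. A row lasts 1/8 s, in which the tool goes at most 62.5 mm and 10.7 degrees, less where a joint would pass 70% of its speed; a pose out of reach is approached as far as the arm can. A call with a number of a shift or a turn outside -1 to 1 is refused whole. A call with a gripper value outside its range is refused whole. "fingers" is the opening, from 0 (shut) to 1 (fully open), set as the call begins (left out, the last holds). The fingers move at their own pace and stop on an object; "newtons" is the grip in N (left out, the last holds). Time passes only in rows, so rows that do not move let the fingers close. It gives the time, the measured TCP pose, the force, the opening and the grip force at its end, in the units of the state.
- arm.get_state(): the state, without advancing time (a new reading comes with each control period).
- imaging.grab_frame(name): name is "scene" or "side" or "wrist"; returns a dict with "pixels" (384x512x3 uint8, red, green, blue), "fx", "fy", "cx", "cy" (pixels), "distortion" ([k1, k2, p1, p2, k3] as OpenCV has them; the pictures are not rectified), "R" (3x3) and "t" (3): a world point X has camera coordinates R X + t; the wrist camera has in their place "T_tool_cam" (4x4, takes a point from camera to tool coordinates, whose origin is the TCP and whose axes are the flange's). Camera axes: x right, y down, z forward; pixel columns grow to the right and rows downward; lengths in m; the calibration is good to about 2 mm. A picture is of the moment at which its call begins: read the wrist's pose just before it. There is no depth.
- arm.job_done(): hands the job in; it is judged then, once.
Trained networks look in the newest picture that a camera, given by its name, has taken for a name from the list of things; names that differ only in an ending like _2 or _b are one class to them, and where a whole thing is asked for, a point or a joint stands for the part that bears it (a point fixed in the world has none). Each returns a list of dicts, best first, with "confidence" (0 to 1); they miss things now and then, are a little off and sometimes report something else, mostly with a low value. They report only what shows in the picture. A call takes as long as a camera call. They do not tell look-alikes from the thing itself.
- models.boxes_of(name, camera): "extent" ([centre column, centre row, width, height] in pixels, round what is visible of it).
- models.silhouettes(name, camera): "pixels" (384x512 bool, what is visible of it) and "extent" ([centre column, centre row, width, height] in pixels, round what is visible of it).
The state is a dict: "t": time; "q": joint angles; "qd": joint speeds; "joint_efforts": joint torques, N m; "eef_pos": TCP position; "ee_rot": TCP orientation; "force": force on the tool from outside, world axes, zero at the start; "moment": the same for the moment, N m; "width": finger opening in m; "gripper_force": force on a finger pad.
Only numpy, scipy, OpenCV 4.12 (cv2) and the standard library are available. Lean on these libraries where they do the work, as an engineer would, in place of code of your own. Each camera call takes 0.05 s, during which the arm holds its last target. There are 200 camera calls.

## Working session

There is one attempt and no reset: what is moved stays moved. The work goes in short steps, Python scripts to look and compute and a tool call to move; the robot and the scene stay as the last step left them, time stands still between calls to the robot, and variables do not carry over. Pictures are saved under pics/ and viewed, at most 10 in all, crops included, and the job is handed in when it is done.

Besides the shell and the picture viewer there is one more tool, called after "Call:" as name(argument=value, ...) on one line, values as JSON. play_rows: Moves the arm, as the interface text tells. Shifts and turns lie within -1 to 1; 1 stands for 25 mm of shift or 0.15 rad of turn. Its arguments: {"type":"object","properties":{"travel":{"type":"array","items":{"type":"array","items":{"type":"number"}}},"twist":{"type":"array","items":{"type":"number"}},"fingers":{"type":"number"},"newtons":{"type":"number"}},"required":["travel","twist"]}

```bash
mkdir -p pics; cat > h.py <<'E'
import numpy as np, cv2
from station import arm, imaging, models
from scipy.spatial.transform import Rotation as Ro
def grab(n):
    s=arm.get_state(); f=imaging.grab_frame(n); f['s']=s
    if 'R' not in f:
        T=np.eye(4); r=np.array(s['ee_rot']); T[:3,:3]=r if r.shape==(3,3) else Ro.from_euler('xyz',r).as_matrix(); T[:3,3]=s['eef_pos']
        W=np.linalg.inv(T@np.array(f['T_tool_cam'])); f['R']=W[:3,:3]; f['t']=W[:3,3]
    f['R']=np.array(f['R']);f['t']=np.array(f['t'])
    f['K']=np.array([[f['fx'],0,f['cx']],[0,f['fy'],f['cy']],[0,0,1.]]); f['D']=np.array(f['distortion'],float)
    return f
def onplane(f,uv,z):
    p=cv2.undistortPoints(np.array(uv,float).reshape(-1,1,2),f['K'],f['D']).reshape(-1,2)
    d=np.c_[p,np.ones(len(p))]@f['R']; c=-f['R'].T@f['t']
    return c+d*((z-c[2])/d[:,2])[:,None]
def proj(f,X):
    return cv2.projectPoints(np.array(X,float).reshape(-1,1,3),cv2.Rodrigues(f['R'])[0],f['t'],f['K'],f['D'])[0].reshape(-1,2)
def save(f,n): cv2.imwrite('pics/'+n,cv2.cvtColor(f['pixels'],cv2.COLOR_RGB2BGR))
E
python3 - <<'E'
from h import *
s=arm.get_state();print(s)
ims=[]
for c in ['scene','side','wrist']:
    f=grab(c);ims.append(f['pixels']);print(c,(-f['R'].T@f['t']).round(3))
    for n in ['egg_cooker','timer_knob','egg_rack','rack_grip','plate','egg_a','coffee_maker','cooker_lid','salt_shaker','mug_white']:
        for b in models.boxes_of(n,c)[:4]: print(n,np.round(b['extent']).astype(int),round(b['confidence'],2),onplane(f,b['extent'][:2],0.05).round(3)[0] )
for i,c in enumerate(['scene','side']): cv2.imwrite(f'pics/{c}0.png',cv2.resize(ims[i][...,::-1],(800,600)))
cv2.imwrite('pics/w0.png',ims[2][...,::-1])
E
```

```text
{'t': 0.0, 'q': array([-1.01488919e+00,  3.59362873e-01,  1.10952747e-02, -3.83386728e-04,
       -1.22409725e+00, -2.88087259e-01]), 'qd': array([-1.09450415e-03,  3.18048631e-05, -9.28405863e-04,  1.33167513e-03,
       -1.26315585e-03, -1.31432716e-03]), 'joint_efforts': array([-2.29553414e-03, -5.82726073e+01,  2.93044996e+01,  6.99730843e+00,
        6.79521851e-03, -1.35986215e-04]), 'eef_pos': array([ 0.17848931, -0.65050989,  0.24444805]), 'ee_rot': array([ 3.13998636e+00, -1.00133771e-04, -2.87390325e+00]), 'force': array([ 0.44510845,  0.40450122, -0.54570262]), 'moment': array([-0.02390512, -0.01495713,  0.01284963]), 'gripper_force': 0.0, 'width': 0.08745883902071953}
scene [-0.46  0.64  1.41]
egg_cooker [230 221  48  61] 0.71 [0.551 0.139 0.05 ]
timer_knob [238 232   9   9] 0.49 [0.49  0.136 0.05 ]
egg_rack [227 205  31  31] 0.71 [0.628 0.111 0.05 ]
egg_rack [216 201  16  14] 0.38 [0.662 0.137 0.05 ]
rack_grip [226 208  35  24] 0.55 [0.615 0.118 0.05 ]
plate [322 193   5  -1] 0.54 [ 0.503 -0.236  0.05 ]
egg_a [217 202  11  12] 0.7 [0.659 0.135 0.05 ]
egg_a [231 196   5  
[... 438 characters left out ...]
ob [210 218  14  19] 0.49 [0.665 0.111 0.05 ]
egg_rack [223 215  41  43] 0.95 [0.649 0.071 0.05 ]
rack_grip [220 212  44  39] 0.78 [0.669 0.067 0.05 ]
plate [343 205  45  24] 0.82 [ 0.429 -0.237  0.05 ]
plate [229 222  16  16] 0.19 [0.604 0.094 0.05 ]
egg_a [218 267  16  17] 0.73 [0.462 0.272 0.05 ]
egg_a [293 235  14  22] 0.66 [0.425 0.02  0.05 ]
egg_a [268 219  18  19] 0.65 [ 0.539 -0.004  0.05 ]
egg_a [231 221  18  15] 0.55 [0.607 0.083 0.05 ]
coffee_maker [222 216  45  43] 0.68 [0.647 0.081 0.05 ]
cooker_lid [209 306  21  49] 0.8 [0.367 0.389 0.05 ]
cooker_lid [227 208  15  10] 0.27 [0.673 0.033 0.05 ]
salt_shaker [323 173  10  28] 0.79 [ 0.624 -0.41   0.05 ]
wrist [ 0.111 -0.669  0.384]
```

View pics/scene0.png

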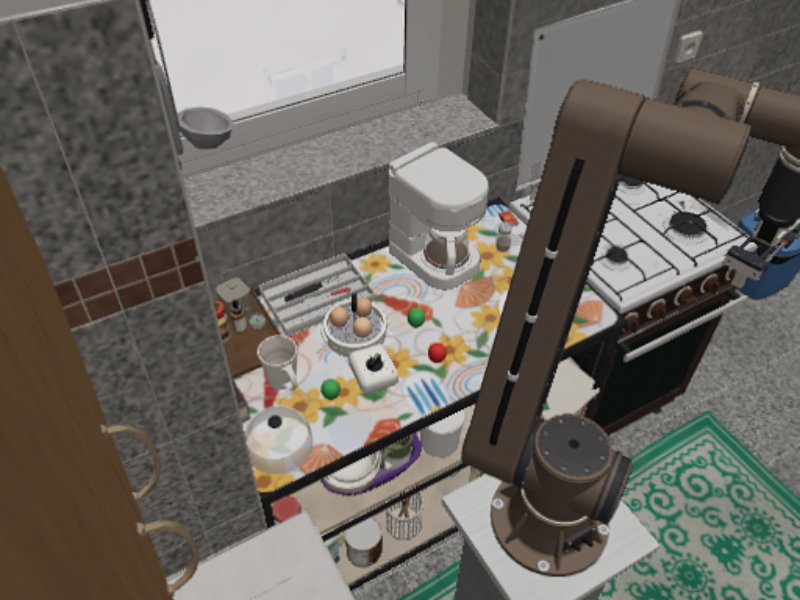

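View pics/side0.png

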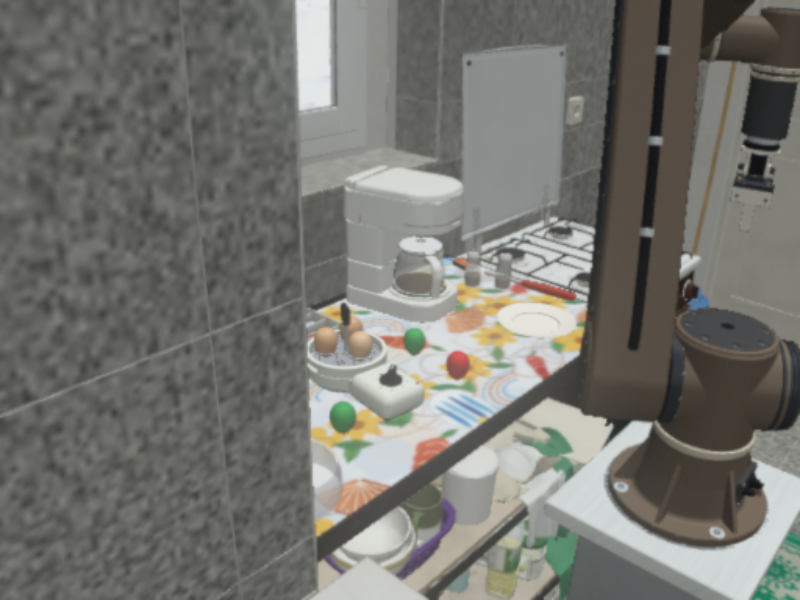

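The scene view shows the cooker at about (227,205)/512 with its ledge and knob toward the robot. The plate is at (343,205) in the side view. The green and red eggs are decoys. I'll move in to look from the wrist.

Call:
play_rows(travel=[[-0.8,1,-0.1],[-0.8,1,-0.1],[-0.8,1,-0.1],[-0.8,1,-0.1],[-0.8,1,-0.1],[-0.8,1,-0.1],[-0.8,1,-0.1],[-0.8,1,-0.1]], twist=[0,0,0,0,0,0,0,0])

```text
t: 2.65
eef_pos: [0.2803, -0.4148, 0.2656]
ee_rot: [-3.141, 0.0, -2.874]
force: [-0.3, -0.4, -0.0]
width: 0.0874
gripper_force: 0.0
```

Call:
play_rows(travel=[[-0.8,1,-0.1],[-0.8,1,-0.1],[-0.8,1,-0.1],[-0.8,1,-0.1],[-0.8,1,-0.1],[-0.8,1,-0.1],[-0.8,1,-0.1],[-0.8,1,-0.1]], twist=[0,0,0,0,0,0,0,0])

```text
t: 3.65
eef_pos: [0.3816, -0.1795, 0.2857]
ee_rot: [-3.141, 0.001, -2.874]
force: [0.9, 0.6, 0.8]
width: 0.0874
gripper_force: 0.0
```

```bash
python3 - <<'E'
from h import *
for c in ['wrist','scene','side']:
    f=grab(c);save(f,c+'1.png')
    if c=='wrist': print(f['s']['t'],f['s']['eef_pos'],f['s']['ee_rot'],f['s']['q'])
    for n in ['egg_cooker','timer_knob','egg_rack','rack_grip','plate','egg_a','coffee_maker']:
        for b in models.boxes_of(n,c)[:3]: print(c,n,np.round(b['extent']).astype(int),round(b['confidence'],2),onplane(f,b['extent'][:2],0.01 if n=='plate' else 0.05).round(3)[0] )
E
```

```text
3.65 [ 0.38161134 -0.17950382  0.28573233] [-3.14138817e+00  8.11127341e-04 -2.87371972e+00] [ 3.24847148e-02 -1.04311106e-01 -4.38720257e-01  1.02410017e-05
 -1.23555073e+00 -1.33541156e+00]
wrist plate [136 195 130 121] 0.85 [ 0.463 -0.312  0.01 ]
wrist egg_a [322 315  26  14] 0.69 [ 0.543 -0.049  0.05 ]
scene egg_cooker [231 221  53  60] 0.75 [0.55  0.136 0.05 ]
scene timer_knob [226 204  37  35] 0.24 [0.632 0.11  0.05 ]
scene egg_rack [177 282  46  43] 0.7 [0.407 0.41  0.05 ]
scene egg_rack [229 204  34  29] 0.68 [0.626 0.103 0.05 ]
scene rack_grip [228 205  33  31] 0.58 [0.625 0.105 0.05 ]
scene rack_grip [178 281  43  42] 0.28 [0.41  0.404 0.05 ]
scene plate [331 194  29  28] 0.79 [ 0.507 -0.288  0.01 ]
scene egg_a [266 203   9  16] 0.56 [ 0.563 -0.022  0.05 ]
scene egg_a [212 249  11  12] 0.51 [0.472 0.25  0.05 ]
scene egg_a [231 196   7   9] 0.49 [0.66  0.076 0.05 ]
side timer_knob [253 241  15  14] 0.71 [0.483 0.121 0.05 ]
side egg_rack [222 215  39  44] 0.83 [0.651 0.075 0.05 ]
side rack_grip [222 215  38  38] 0.81 [0.651 0.075 0.05 ]
side plate [344 205  48  22] 0.64 [ 0.466 -0.312  0.01 ]
side plate [221 216  42  42] 0.43 [0.704 0.029 0.01 ]
side egg_a [220 267  18  17] 0.73 [0.458 0.268 0.05 ]
side egg_a [210 218  17  20] 0.68 [0.663 0.115 0.05 ]
side egg_a [268 219  13  14] 0.68 [ 0.538 -0.002  0.05 ]
```

View pics/wrist1.png

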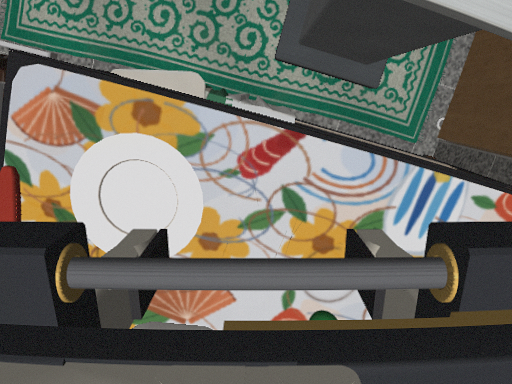

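The wrist view shows the plate centred at about (137,195), which is world (0.463,-0.312). Next I'll plan the approach to the cooker, with the tool turned along the expected bar direction.

```bash
cat > plan.py <<'E'
import sys
from h import *
def plan(goal,yaw=None,n=8,cur=None):
    s=arm.get_state(); p=np.array(s['eef_pos']); y=s['ee_rot'][2]
    if cur: p=np.array(cur[:3]); y=cur[3]
    d=np.array(goal)-p; dy=0 if yaw is None else yaw-y
    tr=[]
    for i in range(n):
        c=Ro.from_euler('xyz',[np.pi,0,y+dy*i/n]).as_matrix()
        tr.append((c.T@(d/n)/0.025).round(2).tolist())
    print(np.array(s['eef_pos']).round(4),round(s['ee_rot'][2],3)); print(tr,'twist',round(-dy/n/0.15,3))
if __name__=='__main__':
    a=[float(x) for x in sys.argv[1:]]; plan(a[:3],a[3],int(a[4]))
E
python3 plan.py .49 .20 .29 -1.2 16
```

```text
[ 0.3814 -0.1805  0.2854] -2.874
[[-0.51, 0.85, -0.01], [-0.6, 0.79, -0.01], [-0.68, 0.72, -0.01], [-0.75, 0.65, -0.01], [-0.81, 0.56, -0.01], [-0.87, 0.48, -0.01], [-0.91, 0.38, -0.01], [-0.95, 0.29, -0.01], [-0.97, 0.18, -0.01], [-0.99, 0.08, -0.01], [-0.99, -0.02, -0.01], [-0.98, -0.12, -0.01], [-0.96, -0.23, -0.01], [-0.93, -0.33, -0.01], [-0.9, -0.42, -0.01], [-0.85, -0.51, -0.01]] twist -0.697
```

Call:
play_rows(travel=[[-0.51,0.85,0],[-0.6,0.79,0],[-0.68,0.72,0],[-0.75,0.65,0],[-0.81,0.56,0],[-0.87,0.48,0],[-0.91,0.38,0],[-0.95,0.29,0]], twist=[-0.7,-0.7,-0.7,-0.7,-0.7,-0.7,-0.7,-0.7], fingers=0.4)

```text
t: 5.85
eef_pos: [0.4354, 0.011, 0.2854]
ee_rot: [-3.141, 0.0, -2.03]
force: [0.9, -0.6, -0.1]
width: 0.0351
gripper_force: 0.0
```

Call:
play_rows(travel=[[-0.97,0.18,0],[-0.99,0.08,0],[-0.99,-0.02,0],[-0.98,-0.12,0],[-0.96,-0.23,0],[-0.93,-0.33,0],[-0.9,-0.42,0],[-0.85,-0.51,0]], twist=[-0.7,-0.7,-0.7,-0.7,-0.7,-0.7,-0.7,-0.7])

```text
t: 6.85
eef_pos: [0.489, 0.2015, 0.2853]
ee_rot: [3.142, -0.0, -1.19]
force: [-0.5, -1.5, 0.8]
width: 0.0351
gripper_force: 0.0
```

```bash
python3 - <<'E'
from h import *
c='wrist'
f=grab(c);save(f,c+'2.png')
import pickle;pickle.dump(f,open('w2.pkl','wb'))
print(f['s']['t'],f['s']['eef_pos'],f['s']['ee_rot'],f['s']['q'])
for n,z in [('egg_cooker',.05),('timer_knob',.064),('egg_rack',.08),('rack_grip',.13),('egg_a',.08)]:
    for b in models.silhouettes(n,c)[:4]: print(c,n,np.round(b['extent']).astype(int),round(b['confidence'],2),onplane(f,b['extent'][:2],z).round(3)[0] )
E
```

```text
6.85 [0.48901533 0.20147982 0.28530241] [ 3.14150542e+00 -8.06431987e-05 -1.19018997e+00] [ 7.61950835e-01  9.22281881e-02 -2.44806498e-01  4.49109616e-05
 -1.23387262e+00 -3.81359326e-01]
wrist egg_cooker [222  82 236 162] 0.76 [0.555 0.133 0.05 ]
wrist timer_knob [286 108  40  37] 0.71 [0.484 0.133 0.064]
wrist egg_rack [178  56 121 108] 0.95 [0.599 0.126 0.08 ]
wrist rack_grip [176  54 124 106] 0.94 [0.589 0.127 0.13 ]
wrist rack_grip [287 110  40  39] 0.4 [0.489 0.135 0.13 ]
wrist egg_a [162  12  45  23] 0.77 [0.626 0.095 0.08 ]
wrist egg_a [248 202  37  41] 0.75 [0.485 0.235 0.08 ]
wrist egg_a [207  54  43  44] 0.69 [0.574 0.115 0.08 ]
wrist egg_a [179  56 123 110] 0.61 [0.598 0.126 0.08 ]
```

View pics/wrist2.png

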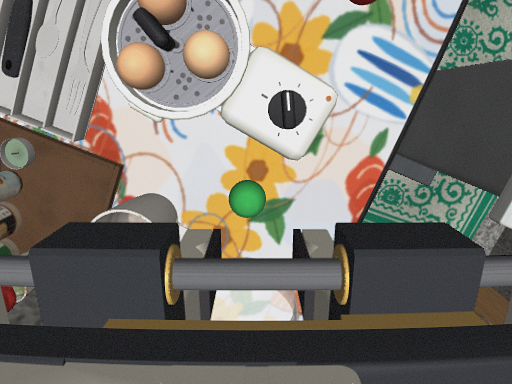

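The knob is at (287,109) with its pointer up at about (287,94). The rack's black paddle runs from about (138,15) to (175,48). I'll zoom in for precise measurement.

```bash
python3 - <<'E'
from h import *
import pickle;f=pickle.load(open('w2.pkl','rb'));im=f['pixels']
a=cv2.resize(im[0:120,95:255],(800,600),interpolation=cv2.INTER_CUBIC)[...,::-1]
b=cv2.resize(im[70:150,246:326],(600,600),interpolation=cv2.INTER_CUBIC)[...,::-1]
cv2.imwrite('pics/c.png',np.hstack([cv2.resize(a,(440,330)),cv2.resize(b,(330,330))]))
k=im[80:140,262:314].astype(int); m=(k.max(2)<75).astype(np.uint8)
n,l,st,ce=cv2.connectedComponentsWithStats(m); i=1+np.argmax(st[1:,4]); print('knob dark',st[i],ce[i]+[262,80])
c=np.mean(onplane(f,[ce[i]+[262,80]],.055),0);print('knob skirt at .055',c)
bowl=models.silhouettes('egg_cooker','wrist')
# white line inside the knob
ys,xs=np.where((l==i)); hull=cv2.fillConvexPoly(np.zeros_like(m),cv2.convexHull(np.c_[xs,ys].astype(np.int32)),1)
hull=cv2.erode(hull,np.ones((5,5)))
Y,X=np.where((hull>0)&(k.min(2)>130)); print('line px',len(X)); P=np.c_[X+262,Y+80]; 
W=onplane(f,P,.073)[:,:2]; u=np.linalg.svd(W-W.mean(0))[2][0]; print('line mean',P.mean(0),W.mean(0),'dir',np.arctan2(u[1],u[0]))
E
```

```text
knob dark [   6   10   38   39 1059] [286.49102927 109.83286119]
knob skirt at .055 [0.48204245 0.13466428 0.055     ]
line px 52
line mean [287.80769231 100.88461538] [0.48581186 0.12631077] dir 2.056590303530148
```

View pics/c.png

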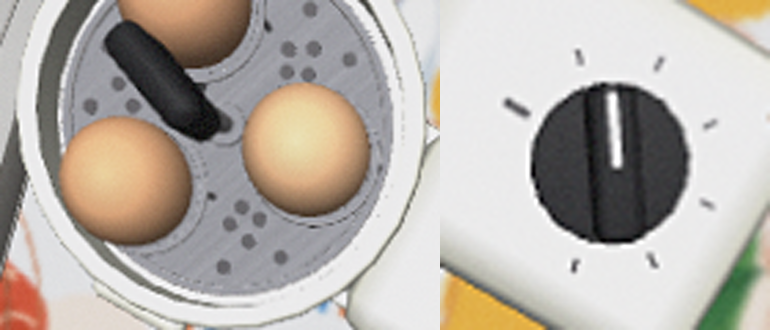

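```bash
python3 plan.py .482 .1345 .11 -1.08 8
```

```text
[0.4886 0.2001 0.2854] -1.195
[[0.29, 0.15, 0.88], [0.29, 0.16, 0.88], [0.29, 0.16, 0.88], [0.29, 0.16, 0.88], [0.28, 0.17, 0.88], [0.28, 0.17, 0.88], [0.28, 0.18, 0.88], [0.28, 0.18, 0.88]] twist -0.096
```

Call:
play_rows(travel=[[0.29,0.15,0.88],[0.29,0.16,0.88],[0.29,0.16,0.88],[0.29,0.16,0.88],[0.28,0.17,0.88],[0.28,0.17,0.88],[0.28,0.18,0.88],[0.28,0.18,0.88]], twist=[-0.1,-0.1,-0.1,-0.1,-0.1,-0.1,-0.1,-0.1])

```text
t: 8.2
eef_pos: [0.4823, 0.1341, 0.1091]
ee_rot: [-3.141, 0.0, -1.074]
force: [-0.9, 0.3, -0.3]
width: 0.0354
gripper_force: 0.0
```

```bash
python3 - <<'E'
from h import *
f=grab('wrist');print(f['s']['eef_pos'],f['s']['ee_rot'])
save(f,'wrist3.png')
import pickle;pickle.dump(f,open('w3.pkl','wb'))
E
python3 plan.py .482 .1345 .0775 -1.08 3
```

```text
[0.48233372 0.13413691 0.10910743] [-3.14074947e+00  4.22736466e-05 -1.07447502e+00]
[0.4805 0.1326 0.1063] -1.075
[[-0.01, -0.03, 0.38], [-0.01, -0.03, 0.38], [-0.01, -0.03, 0.38]] twist 0.011
```

View pics/wrist3.png

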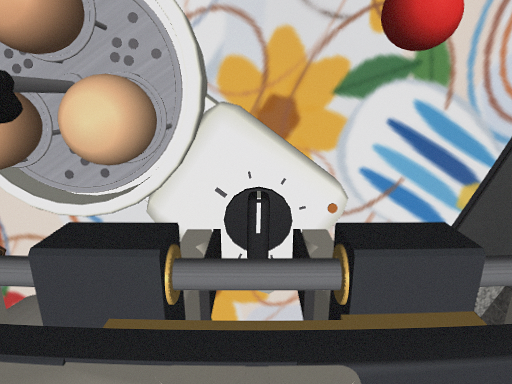

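The bar sits at column 258, midway between the fingers, and is aligned with them. I'll descend and grip.

Call:
play_rows(travel=[[0,0,0.42],[0,0,0.42],[0,0,0.42]], twist=[0,0,0])

```text
t: 8.62
eef_pos: [0.4826, 0.1353, 0.0777]
ee_rot: [-3.141, 0.0, -1.074]
force: [-0.1, 0.2, 0.6]
width: 0.0349
gripper_force: 0.0
```

Call:
play_rows(travel=[[0,0,0],[0,0,0],[0,0,0],[0,0,0]], twist=[0,0,0,0], fingers=0, newtons=30)

```text
t: 9.12
eef_pos: [0.4816, 0.1344, 0.078]
ee_rot: [3.14, 0.0, -1.074]
force: [-5.2, -1.0, 5.2]
width: 0.0118
gripper_force: 30.0
```

Call:
play_rows(travel=[[0,0,0],[0,0,0],[0,0,0],[0,0,0],[0,0,0],[0,0,0],[0,0,0]], twist=[-0.9,-0.9,-0.9,-0.9,-0.9,-0.9,0])

```text
t: 10.0
eef_pos: [0.4808, 0.1335, 0.078]
ee_rot: [3.139, 0.002, -0.262]
force: [-7.2, -5.5, 7.9]
width: 0.0116
gripper_force: 30.0
```

```bash
python3 -c "
from h import *
s=arm.get_state();print(s['ee_rot'],s['moment'],s['force'],s['q'][5],s['joint_efforts'])"
```

```text
[ 3.13878418e+00  2.03966467e-03 -2.62125041e-01] [-1.74284818  2.68219681  0.00734266] [-7.16915594 -5.52370814  7.92803214] 0.6432714439603928 [  1.20387219 -38.62544775  24.02595341   5.12947932   3.08220126
   0.85712174]
```

Call:
play_rows(travel=[[0,0,0],[0,0,0],[0,0,0],[0,0,0]], twist=[-0.3,-0.3,0,0])

```text
t: 10.5
eef_pos: [0.4808, 0.1333, 0.078]
ee_rot: [3.139, 0.002, -0.174]
force: [-6.5, -5.7, 9.7]
width: 0.0119
gripper_force: 30.0
```

```bash
python3 -c "
from h import *
s=arm.get_state();print(s['ee_rot'],s['moment'],s['force'],s['q'][5],s['joint_efforts'])"
```

```text
[ 3.13880961e+00  2.29932446e-03 -1.74072093e-01] [-2.00837774  2.53544541  0.06865138] [-6.49495488 -5.69860189  9.67048407] 0.7313711539695636 [ 1.53055552e+00 -3.85943556e+01  2.41701829e+01  4.97846022e+00
  3.18332791e+00 -2.03920912e-02]
```

Call:
play_rows(travel=[[0,0,0],[0,0,0],[0,0,0]], twist=[-0.3,0,0])

```text
t: 10.88
eef_pos: [0.4808, 0.1333, 0.078]
ee_rot: [3.139, 0.002, -0.13]
force: [-7.0, -5.7, 8.7]
width: 0.0116
gripper_force: 30.0
```

```bash
python3 -c "
from h import *
s=arm.get_state();print(s['ee_rot'],s['moment'],s['force'],s['q'][5],s['joint_efforts'])"
```

```text
[ 3.13895320e+00  2.45811493e-03 -1.29531832e-01] [-2.04089417  2.5530025  -0.17835014] [-6.95527164 -5.66321266  8.73979859] 0.776057047519006 [  1.89432397 -38.54072928  24.17442441   5.04370764   3.2067778
   0.18653266]
```

Call:
play_rows(travel=[[0,0,0],[0,0,0],[0,0,0]], twist=[-0.3,0,0])

```text
t: 11.25
eef_pos: [0.4808, 0.1333, 0.078]
ee_rot: [3.139, 0.003, -0.085]
force: [-6.8, -5.7, 8.9]
width: 0.0121
gripper_force: 30.8
```

```bash
python3 -c "
from h import *
s=arm.get_state();print(s['ee_rot'],s['moment'],s['force'],s['q'][5],s['joint_efforts'])"
```

```text
[ 3.13925936e+00  2.65279913e-03 -8.54430561e-02] [-2.13097662  2.46306246 -0.57607352] [-6.80627536 -5.7139281   8.90215431] 0.8205166764876307 [  2.35733315 -38.52922797  24.08233881   5.2999337    3.16147864
   0.61325558]
```

The moment jumped to -0.58 N m, so the knob is on its zero stop. I'll release, rise and look.

Call:
play_rows(travel=[[0,0,0],[0,0,0],[0,0,-0.8],[0,0,-1],[-0.3,0,-1],[-0.5,0,-1],[-0.5,0,-1],[-0.5,0,-1]], twist=[0,0,0,0,0,0,0,0], fingers=0.45)

```text
t: 12.25
eef_pos: [0.4375, 0.1391, 0.2239]
ee_rot: [-3.141, -0.001, -0.084]
force: [1.0, 0.1, 0.7]
width: 0.0396
gripper_force: 0.0
```

Call:
play_rows(travel=[[0,0,-1],[0,0,-1],[0,0,-0.5],[0,0,0]], twist=[0,0,0,0])

```text
t: 12.75
eef_pos: [0.4378, 0.1391, 0.2858]
ee_rot: [-3.14, -0.001, -0.084]
force: [0.7, -0.6, -0.9]
width: 0.0397
gripper_force: 0.0
```

```bash
python3 - <<'E'
from h import *
f=grab('wrist');print(f['s']['t'],f['s']['eef_pos'],f['s']['ee_rot'])
save(f,'wrist4.png')
import pickle;pickle.dump(f,open('w4.pkl','wb'))
for n,z in [('egg_cooker',.05),('timer_knob',.064),('egg_rack',.05),('rack_grip',.13),('egg_a',.08)]:
    for b in models.boxes_of(n,'wrist')[:4]: print(n,np.round(b['extent']).astype(int),round(b['confidence'],2),onplane(f,b['extent'][:2],z).round(3)[0] )
E
```

```text
12.75 [0.43782661 0.13905891 0.28576195] [-3.14030221e+00 -1.07697301e-03 -8.37457062e-02]
egg_cooker [268  83 158 166] 0.93 [0.524 0.122 0.05 ]
timer_knob [259 122  44  39] 0.79 [0.486 0.133 0.064]
egg_rack [267  32 122  59] 0.93 [0.574 0.118 0.05 ]
rack_grip [267  28 127  56] 0.68 [0.563 0.122 0.13 ]
egg_a [395 138  39  40] 0.8 [ 0.46  -0.001  0.08 ]
egg_a [272  25  41  49] 0.76 [0.575 0.114 0.08 ]
egg_a [159 133  38  42] 0.56 [0.485 0.234 0.08 ]
```

View pics/wrist4.png

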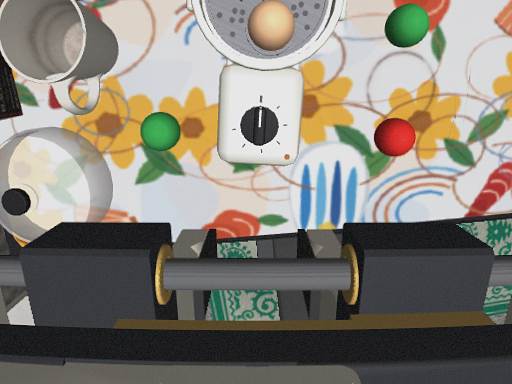

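The pointer now points to the bowl, along the ledge, at the zero tick at (261,98). Next I'll move forward to see the rack whole.

Call:
play_rows(travel=[[1,0.05,-0.2],[1,0.05,-0.2],[1,0,-0.2],[0,0,0]], twist=[0,0,0,0])

```text
t: 13.55
eef_pos: [0.5131, 0.1297, 0.2995]
ee_rot: [3.14, 0.001, -0.085]
force: [-0.4, -0.5, -1.0]
width: 0.0397
gripper_force: 0.0
```

```bash
python3 - <<'E'
from h import *
import pickle
f=grab('wrist');print(f['s']['t'],f['s']['eef_pos'],f['s']['ee_rot'])
pickle.dump(f,open('w5.pkl','wb')); save(f,'wrist5.png')
cv2.imwrite('pics/c5.png',cv2.resize(f['pixels'][0:200,150:400],(750,600),interpolation=cv2.INTER_CUBIC)[...,::-1])
for n,z in [('egg_cooker',.05),('egg_rack',.05),('rack_grip',.13),('egg_a',.0755)]:
    for b in models.silhouettes(n,'wrist')[:5]:
        print(n,np.round(b['extent'],1),round(b['confidence'],2),onplane(f,b['extent'][:2],z).round(4)[0] )
# knob pointer and ledge edges in w4
g=pickle.load(open('w4.pkl','rb'));k=g['pixels'][100:150,235:285].astype(int)
m=(k.max(2)<75).astype(np.uint8);n,l,st,ce=cv2.connectedComponentsWithStats(m);i=1+np.argmax(st[1:,4]);c=onplane(g,[ce[i]+[235,100]],.055)[0];print('knob',c)
ys,xs=np.where(l==i);h=cv2.erode(cv2.fillConvexPoly(np.zeros_like(m),cv2.convexHull(np.c_[xs,ys].astype(np.int32)),1),np.ones((5,5)))
Y,X=np.where((h>0)&(k.min(2)>130));W=onplane(g,np.c_[X+235,Y+100],.073)[:,:2];u=np.linalg.svd(W-W.mean(0))[2][0];print('ptr dir',np.arctan2(u[1],u[0]),len(X))
E
```

```text
13.55 [0.51314785 0.1297229  0.29946942] [ 3.14049215e+00  1.00287689e-03 -8.50095001e-02]
egg_cooker [263.  112.8 148.  225.5] 0.56 [0.5684 0.1186 0.05  ]
egg_rack [262.6  72.5 114.5 122.8] 0.83 [0.6109 0.1155 0.05  ]
rack_grip [262.   70.6 116.6 115. ] 0.95 [0.6068 0.1178 0.13  ]
rack_grip [ 69.  127.  110.2 110.8] 0.63 [0.5755 0.2947 0.13  ]
rack_grip [255.4 190.9  36.   37.3] 0.5 [0.5018 0.1325 0.13  ]
egg_a [265.2 106.2  36.6  43.5] 0.93 [0.5758 0.1162 0.0755]
egg_a [292.4  47.5  38.8  48.1] 0.78 [0.6304 0.0848 0.0755]
egg_a [379.8 197.3  38.7  39.7] 0.74 [ 0.4685 -0.0021  0.0755]
egg_a [164.5 193.8  35.   38.2] 0.65 [0.4926 0.2332 0.0755]
egg_a [229.1  54.3  46.9  46.6] 0.59 [0.6293 0.1478 0.0755]
knob [0.48129197 0.13408574 0.055     ]
ptr dir 3.0042951496332497 41
```

View pics/c5.png

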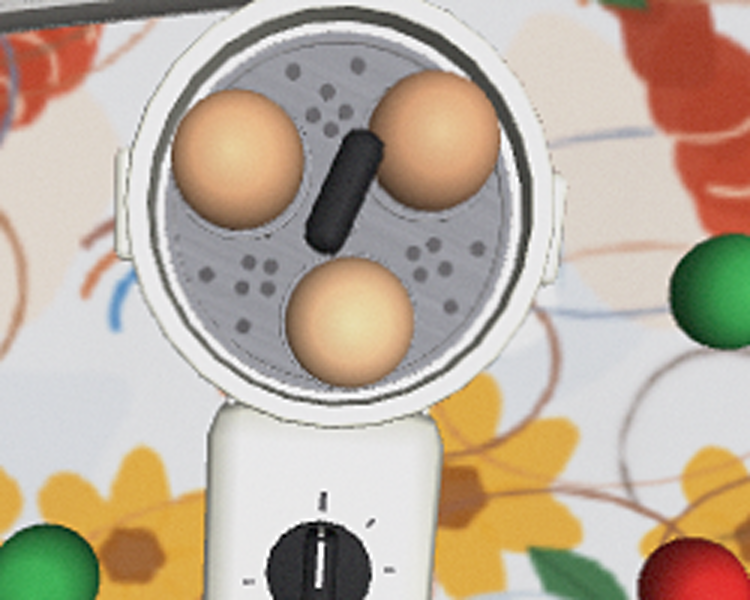

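The rack's three eggs and paddle are clear. The paddle centre is at about crop (345,190), and the knob points exactly at the bowl axis (-0.137 against -0.136 rad), so it's at zero. Next I'll cross-check the paddle and plan.

```bash
python3 - <<'E'
from h import *
import pickle
f=pickle.load(open('w5.pkl','rb'))
k=f['pixels'][38:90,240:285].astype(int); m=(k.max(2)<60).astype(np.uint8)
n,l,st,ce=cv2.connectedComponentsWithStats(m);i=1+np.argmax(st[1:,4]);Y,X=np.where(l==i)
W=onplane(f,np.c_[X+240,Y+38],.14)[:,:2];u=np.linalg.svd(W-W.mean(0))[2][0];print('paddle',W.mean(0),np.arctan2(u[1],u[0]),len(X))
print(onplane(f,[[240+X.mean(),38+Y.mean()]],.13))
g=grab('side')
for b in models.silhouettes('coffee_maker','side')[:1]:
    v,h=np.where(b['pixels']);j=np.argmax(v);print(b['confidence'],'cm front',onplane(g,[[h[j],v[j]]],0), b['extent'])
for b in models.silhouettes('plate','side')[:1]:print(b['confidence'],onplane(g,[b['extent'][:2]],.012))
E
python3 plan.py .612 .116 .185 -.513 8
```

```text
paddle [0.61152083 0.11593014] 2.6378448455493575 546
[[0.61251017 0.11561967 0.13      ]]
0.85 [[ 0.4690025  -0.30833082  0.012     ]]
[0.5116 0.13   0.3006] -0.083
[[0.51, 0.03, 0.58], [0.51, 0.0, 0.58], [0.51, -0.03, 0.58], [0.5, -0.05, 0.58], [0.5, -0.08, 0.58], [0.5, -0.11, 0.58], [0.49, -0.13, 0.58], [0.48, -0.16, 0.58]] twist 0.358
```

Call:
play_rows(travel=[[0.51,0.03,0.58],[0.51,0,0.58],[0.51,-0.03,0.58],[0.5,-0.05,0.58],[0.5,-0.08,0.58],[0.5,-0.11,0.58],[0.49,-0.13,0.58],[0.48,-0.16,0.58]], twist=[0.36,0.36,0.36,0.36,0.36,0.35,0.35,0.35])

```text
t: 14.95
eef_pos: [0.6133, 0.1151, 0.182]
ee_rot: [3.14, 0.001, -0.516]
force: [0.3, 0.7, 0.0]
width: 0.0396
gripper_force: 0.0
```

Call:
play_rows(travel=[[0,0,0]], twist=[0])

```text
t: 15.08
eef_pos: [0.6125, 0.1148, 0.1812]
ee_rot: [3.138, 0.003, -0.514]
force: [0.4, 0.2, -0.7]
width: 0.0393
gripper_force: 0.0
```

```bash
python3 plan.py .612 .1158 .1305 -.508 4;python3 plan.py .612 .1158 .1305 -.508 4
```

```text
[0.6125 0.1148 0.1812] -0.514
[[-0.01, -0.01, 0.51], [-0.01, -0.01, 0.51], [-0.01, -0.01, 0.51], [-0.01, -0.01, 0.51]] twist -0.01
[0.6125 0.1148 0.1812] -0.514
[[-0.01, -0.01, 0.51], [-0.01, -0.01, 0.51], [-0.01, -0.01, 0.51], [-0.01, -0.01, 0.51]] twist -0.01
```

Call:
play_rows(travel=[[0,0,0.52],[0,0,0.52],[0,0,0.52],[0,0,0.48],[0,0,0]], twist=[0,0,0,0,0])

```text
t: 15.7
eef_pos: [0.612, 0.1155, 0.1321]
ee_rot: [3.14, 0.001, -0.511]
force: [0.2, -0.3, 0.2]
width: 0.0392
gripper_force: 0.0
```

Call:
play_rows(travel=[[0,0,0],[0,0,0],[0,0,0],[0,0,0],[0,0,0]], twist=[0,0,0,0,0], fingers=0, newtons=45)

```text
t: 16.32
eef_pos: [0.6126, 0.1157, 0.1335]
ee_rot: [-3.142, -0.0, -0.511]
force: [-1.0, -0.3, 1.1]
width: 0.0117
gripper_force: 45.0
```

Call:
play_rows(travel=[[0,0,-0.1],[0,0,-0.2],[0,0,-0.3],[0,0,-0.4],[0,0,-0.4],[0,0,-0.4],[0,0,-0.4],[0,0,-0.4]], twist=[0,0,0,0,0,0,0,0])

```text
t: 17.32
eef_pos: [0.6126, 0.1157, 0.1991]
ee_rot: [-3.141, -0.0, -0.511]
force: [0.3, 0.5, -3.0]
width: 0.0117
gripper_force: 45.0
```

Call:
play_rows(travel=[[0,0,-0.3],[0,0,-0.2],[0,0,0],[0,0,0]], twist=[0,0,0,0])

```text
t: 17.82
eef_pos: [0.6124, 0.1156, 0.2104]
ee_rot: [3.141, 0.001, -0.511]
force: [-0.2, -0.0, -3.3]
width: 0.012
gripper_force: 45.0
```

```bash
python3 - <<'E'
from h import *
s=arm.get_state();print(s['eef_pos'],s['ee_rot'],s['force'],s['moment'],s['width'])
g=grab('side');h=grab('scene')
cv2.imwrite('pics/lift.png',np.hstack([cv2.resize(g['pixels'][150:300,150:300],(400,400)),cv2.resize(h['pixels'][130:280,150:300],(400,400))])[...,::-1])
E
python3 plan.py .467 -.311 .205 -.508 32
```

```text
[0.61241353 0.11563371 0.21042171] [ 3.14108969e+00  5.49740624e-04 -5.11409196e-01] [-0.19122614 -0.01358112 -3.26963515] [-0.0243239   0.15603932  0.00211051] 0.011966581953151968
[0.6124 0.1156 0.2104] -0.511
[[0.1, 0.55, 0.01], [0.1, 0.55, 0.01], [0.1, 0.55, 0.01], [0.1, 0.55, 0.01], [0.1, 0.55, 0.01], [0.1, 0.55, 0.01], [0.1, 0.55, 0.01], [0.1, 0.55, 0.01], [0.1, 0.55, 0.01], [0.1, 0.55, 0.01], [0.1, 0.55, 0.01], [0.1, 0.55, 0.01], [0.1, 0.55, 0.01], [0.1, 0.55, 0.01], [0.1, 0.55, 0.01], [0.1, 0.55, 0.01], [0.1, 0.55, 0.01], [0.1, 0.55, 0.01], [0.1, 0.55, 0.01], [0.1, 0.55, 0.01], [0.1, 0.55, 0.01], [0.1, 0.55, 0.01], [0.1, 0.55, 0.01], [0.1, 0.55, 0.01], [0.1, 0.55, 0.01], [0.1, 0.55, 0.01], [0.1, 0.55, 0.01], [0.1, 0.55, 0.01], [0.1, 0.55, 0.01], [0.1, 0.55, 0.01], [0.1, 0.55, 0.01], [0.1, 0.55, 0.01]] twist -0.001
```

View pics/lift.png

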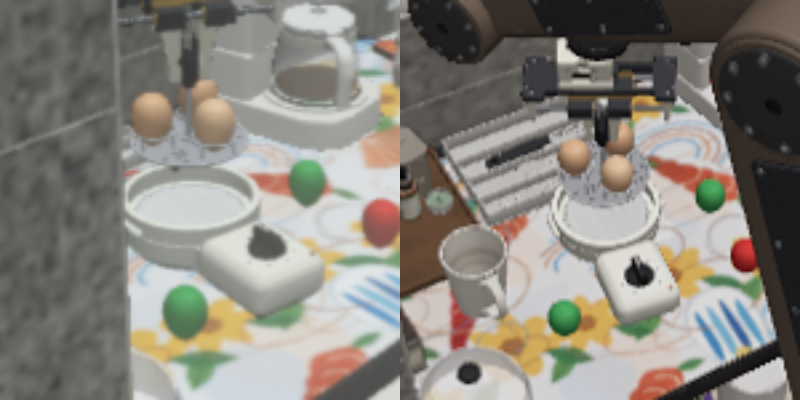

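The rack is lifted with all three eggs (3.3 N), and the knob points at the bowl. I'll pull back first to clear the coffee maker, then sweep to the plate.

Call:
play_rows(travel=[[-0.17,0.1,0],[-0.35,0.2,0],[-0.52,0.29,0],[-0.52,0.29,0],[-0.52,0.29,0],[-0.52,0.29,0],[-0.52,0.29,0],[-0.52,0.29,0]], twist=[0,0,0,0,0,0,0,0])

```text
t: 18.92
eef_pos: [0.5073, 0.1157, 0.211]
ee_rot: [-3.141, -0.0, -0.511]
force: [-0.3, -0.8, -2.6]
width: 0.0119
gripper_force: 45.0
```

Call:
play_rows(travel=[[-0.52,0.29,0],[-0.44,0.24,0],[-0.16,0.32,0],[0.04,0.44,0],[0.29,0.52,0],[0.29,0.52,0],[0.29,0.52,0],[0.29,0.52,0]], twist=[0,0,0,0,0,0,0,0])

```text
t: 19.92
eef_pos: [0.4689, 0.04, 0.2108]
ee_rot: [3.141, 0.0, -0.512]
force: [0.3, 0.3, -2.6]
width: 0.0115
gripper_force: 45.0
```

Call:
play_rows(travel=[[0.34,0.61,0],[0.34,0.61,0],[0.34,0.61,0],[0.34,0.61,0],[0.34,0.61,0],[0.34,0.61,0],[0.34,0.61,0],[0.34,0.61,0]], twist=[0,0,0,0,0,0,0,0])

```text
t: 20.92
eef_pos: [0.4683, -0.0996, 0.2109]
ee_rot: [3.142, -0.0, -0.511]
force: [1.2, 0.1, -3.2]
width: 0.0116
gripper_force: 45.0
```

Call:
play_rows(travel=[[0.34,0.61,0],[0.34,0.61,0],[0.34,0.61,0],[0.34,0.61,0],[0.29,0.52,0],[0.29,0.52,0],[0.2,0.35,0],[0.1,0.17,0]], twist=[0,0,0,0,0,0,0,0])

```text
t: 21.92
eef_pos: [0.4683, -0.2136, 0.2108]
ee_rot: [3.142, 0.0, -0.512]
force: [0.2, -0.7, -2.6]
width: 0.0117
gripper_force: 45.0
```

```bash
python3 - <<'E'
from h import *
for c in ['side','scene','wrist']:
    g=grab(c)
    for b in models.silhouettes('plate',c)[:2]:print(c,b['confidence'],b['extent'],onplane(g,[b['extent'][:2]],.012).round(3))
    print(proj(g,[.468,-.31,.012]))
s=arm.get_state();print(s['t'],s['force'],s['moment'],s['width'])
E
python3 plan.py .468 -.310 .2104 -.511 6
```

```text
side 0.96 [343.6, 204.6, 49.7, 21.1] [[ 0.468 -0.31   0.012]]
[[343.72416129 204.63518275]]
[[341.15233696 198.48702038]]
wrist 0.57 [346.3, 119.7, 171.0, 176.0] [[ 0.471 -0.313  0.012]]
[[345.04376452 124.22247855]]
22.225 [ 0.46135885 -0.27867612 -3.51140038] [-0.07145049  0.09977966  0.00624801] 0.011400952308554398
[ 0.4684 -0.2126  0.2109] -0.511
[[0.32, 0.57, 0.0], [0.32, 0.57, 0.0], [0.32, 0.57, 0.0], [0.32, 0.57, 0.0], [0.32, 0.57, 0.0], [0.32, 0.57, 0.0]] twist 0.0
```

Call:
play_rows(travel=[[0.15,0.26,0],[0.24,0.44,0],[0.34,0.61,0],[0.34,0.61,0],[0.34,0.61,0],[0.24,0.44,0],[0.15,0.26,0],[0.1,0.17,0]], twist=[0,0,0,0,0,0,0,0])

```text
t: 23.22
eef_pos: [0.4681, -0.3108, 0.2108]
ee_rot: [-3.142, 0.0, -0.512]
force: [-0.3, 0.6, -2.7]
width: 0.0116
gripper_force: 45.0
```

Call:
play_rows(travel=[[0,0,0],[0,0,0],[0,0,0],[0,0,0]], twist=[0,0,0,0])

```text
t: 23.72
eef_pos: [0.4683, -0.3101, 0.211]
ee_rot: [-3.142, -0.0, -0.511]
force: [1.1, -0.3, -2.0]
width: 0.0116
gripper_force: 45.0
```

```bash
python3 - <<'E'
from h import *
g=grab('side');h=grab('scene')
s=arm.get_state();print(s['t'],s['eef_pos'],s['ee_rot'],s['force'],s['width'])
for b in models.silhouettes('plate','side')[:2]:print(b['confidence'],b['extent'],onplane(g,[b['extent'][:2]],.012).round(3))
cv2.imwrite('pics/end.png',np.hstack([cv2.resize(g['pixels'][120:240,290:410],(400,400),interpolation=cv2.INTER_CUBIC),cv2.resize(g['pixels'][150:300,180:330],(400,400))])[...,::-1])
E
```

```text
23.825 [ 0.46828136 -0.31019508  0.21091784] [-3.14155310e+00 -1.31545698e-04 -5.10983917e-01] [ 0.15453467 -0.13062184 -2.35887357] 0.011793371141899484
0.8 [343.6, 204.1, 48.1, 21.6] [[ 0.471 -0.313  0.012]]
0.55 [347.4, 162.4, 12.0, 8.7] [[ 0.671 -0.656  0.012]]
```

View pics/end.png

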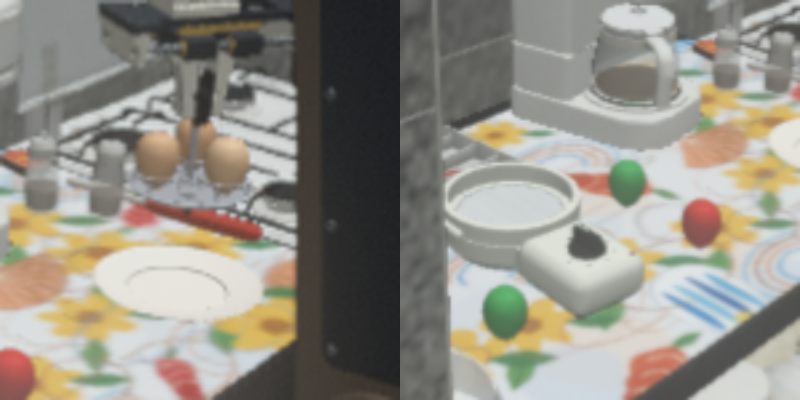

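The rack hangs level over the plate with all three eggs, and everything else is where it was.

```bash
python3 -c "
from station import arm
print(arm.job_done())"
```

```text
the job is handed in; nothing more can be done
None
```

The job is handed in: the knob was turned back to its zero stop first, and the rack with its three eggs is now held level over the middle of the plate, feet about 10 cm above it.

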